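# Start the hold-down clamp screw by feel

## Robot

A 7-joint arm with a two-finger parallel gripper is mounted at the origin on the work surface. World frame = base frame: x ahead of the robot, y to its left, z up, the work surface at z = 0. Lengths are in m, angles in rad, forces in N, time in s.
With the tool pointing down it reaches from about 0.4 to 0.9 m from the base axis. Payload 5.6 kg.
Tool frame: the origin (TCP) lies between the finger pads; the fingertips stand 19 mm ahead of it and the grasp point (between the pads) is the TCP; z points along the fingers, y is the line along which they close (so a half turn about z gives the same grasp; the last joint's range is limited). The gripper opens to 92 mm and grips with 3 to 60 N. Pads are 20 mm wide; open, the fingers measure 128 mm over their backs; the gripper's body (75 mm by 189 mm) begins 69 mm behind the grasp point.
Start: joints at [-1.21, 0.468, -0.012, 1.603, 0.006, 1.071, -0.056], TCP at [0.255, 0.598, 0.203] pointing down, gripper open.
Joint ranges: [-2.53, 2.53], [-0.31, 2.02], [-1.57, 1.55], [0.28, 2.44], [-1.29, 4.43], [0.15, 1.84], [-2.92, 2.92]. Speed limits (rad/s): [2.57, 2.57, 3.14, 3.14, 3.14, 3.14, 3.14].

## Interface

Orientations are given as [roll, pitch, yaw] about the fixed x, y, z axes, in that order (R = Rz(yaw) Ry(pitch) Rx(roll)).
In Python, from rig import manip gives the robot as it stands. The module is installed in compiled form; this text tells all that it offers.
- The arm moves only by the shell command python3 -m crank 'ROWS' [FORCE]. ROWS is JSON, a list that holds one entry, the list of rows, each a list of 7 numbers: the opening, from 0 (shut) to 1 (fully open), then the shift along the tool's x, y, z each as a share of 0.4 m, from -1 to 1, then the turn, a rotation vector about the tool's x, y, z each as a share of pi rad, from -1 to 1. In form: [[[gripper, dx, dy, dz, rx, ry, rz], ...]]. A call has exactly 5 rows; each row shifts and turns the commanded pose from where the row before left it, along the tool's axes as they then stand; what a row does not reach is not made up. A row lasts 1/12 s, in which the tool goes at most 41.7 mm and 7.16 degrees, less where a joint would pass 70% of its speed; a pose out of reach is approached as far as the arm can. A call with a number of a shift or a turn outside -1 to 1 is refused whole. A call with a gripper value outside its range is refused whole. The fingers move at their own pace and stop on an object; FORCE is the grip in N (left out, the last holds). Time passes only in rows, so rows that do not move let the fingers close, or fill a call up. It gives the time, the measured TCP pose, the force, the opening and the grip force at its end, in the units of the state.
- manip.get_state(): the state, without advancing time (a new reading comes with each control period).
- manip.grab_frame(name): name is "side" or "top"; returns the picture (400x640x3 uint8, red, green, blue); there is no depth.
- manip.camera_info(name): a dict with "camera_matrix" (3x3 intrinsics, pixels), "camera_from_world" (4x4, takes a point from world to camera coordinates). Camera axes: x right, y up, looking along -z (the intrinsics and any distortion apply to the point x, -y, -z); pixel columns grow to the right and rows downward; lengths in m; the calibration is good to about 2 mm. A picture is of the moment at which its call begins. camera_info takes no time and is no camera call.
- manip.sign_off(): hands the job in; it is judged then, once.
Trained networks look in the newest picture that a camera, given by its name, has taken for a name from the list of things; names that differ only in an ending like _2 or _b are one class to them, and where a whole thing is asked for, a point or a joint stands for the part that bears it (a point fixed in the world has none). Each returns a list of dicts, best first, with "conf" (0 to 1); they miss things now and then, are a little off and sometimes report something else, mostly with a low value. They report only what shows in the picture. A call takes as long as a camera call.
- manip.find_in(target, camera): "bbox" ([centre column, centre row, width, height] in pixels, round what is visible of it).
The state is a dict: "time": time; "qpos": joint angles; "joint_velocities": joint speeds; "joint_efforts": joint torques, N m; "position": TCP position; "tcp_rot": TCP orientation; "contact_force": force on the tool from outside, world axes, zero at the start; "moment": the same for the moment, N m; "width": finger opening in m; "grip_force": force on a finger pad.
Only numpy, scipy, OpenCV 4.12 (cv2) and the standard library are available. Lean on these libraries where they do the work, as an engineer would, in place of code of your own. Each camera call takes 0.05 s, during which the arm holds its last target. There are 200 camera calls.

## Task

Start the clamp screw of the blue hold-down clamp cleanly: turn its tee handle backward (anticlockwise seen from above) until the thread is felt to drop, then forward (clockwise) one full turn. The program finishes while still gripping the handle, holding the started screw still; leave the other tools where they lie.

Things in the scene. Friction and masses are not known exactly. Their poses are not given: they have to be found in the camera images.
- clamp: Hold-down clamp fixed to the bench: steel base 110 x 220 x 14 mm (x by y), blue bridge along y (182 x 50 mm, top 96 mm up), in its middle a blue threaded boss 52 mm across, top 100 mm up. A steel stake lies under the bridge and sticks out 136 mm to its +x, below 60 mm. Only screw and handle stand higher than the boss. Origin: bench level, on the screw's vertical axis.
- boss_top (a point): Centre of the boss's top face, on the screw's vertical axis, 100 mm above the bench. Gap from here up to the handle bar: 30 mm plus screw_lift, with a 25 mm steel collar and the shank in it.
- handle: Tee handle on the screw: upright flat aluminium bar 62 mm long (its x), 14 mm thick (y), 32 mm high (z), the last 16 mm at +x red. Origin: the bar's centre, on the screw's vertical axis, 146 mm above the bench plus screw_lift. It turns and rises with the screw. Grip it from above across the 14 mm, near the middle, and regrip as the wrist needs.
- screw_turn (a joint): Turn of screw and handle, rad; grows clockwise from above (forward). Bar yaw relative to the clamp is minus this; 0: red end along the clamp's +x. Starts at 0.5 to 1.5. Turned back it drops into its thread between 0.3 and 0.1 and meets a wall at -0.25. Turned forward before the drop it crosses threads and binds hard within 2 rad: do not force it. Friction 0.05 N m; stays where left.
- screw_lift (a joint): Height of the screw, m, up positive. Starts at 0.006 to 0.008, resting on the thread's crest by its weight (0.37 kg); turned back it climbs to 0.008, then falls to 0 unless the hand carries it (hold it loosely, let go a moment or press lightly down). Then it follows the thread: 8 mm down per forward turn, 1.2 mm play. It cannot rise above 0.010.
- bowl: Small copper bowl, 110 mm across, 40 mm high; a bystander, leave alone. Origin under its centre.
- spare_stake: Spare steel mushroom stake standing on the bench, 52 mm across, 81 mm high; a bystander. Origin under its centre.
- hammer: Steel hammer with a handle, 270 mm long along its x, lying; a bystander. Origin under its middle.
- mallet: Wooden mallet with orange bands, lying, handle along its x, 255 mm long, head 100 mm long; a bystander. Origin under the handle.
- doming_block: Brass block 60 x 60 x 50 mm; a bystander. Origin under its centre.
- polish_tin: Tin with a green label, 64 mm across, 60 mm high; a bystander. Origin under its centre.

How it is judged:
By the outcome, as a careful person would: the job done as asked, in the order asked, and still so for the second after the job is handed in, while the arm keeps its last pose, push and grip.
It also fails if it takes over 64 s, if anything falls off the work surface, if the arm or the gripper's body presses on something with over 40 N, if the wrist force passes 120 N, or if a joint passes its speed limit or range.

## Working session

There is one attempt and no reset: what is moved stays moved. The work goes in short steps, Python scripts to look and compute and a shell command to move; the robot and the scene stay as the last step left them, time stands still between calls to the robot, and variables do not carry over. Pictures are saved under pics/ and viewed, at most 10 in all, crops included, and the job is handed in when it is done.

```bash
mkdir -p pics
python3 - <<'E'
from rig import manip
import cv2
for c in("side","top"):
    im=manip.grab_frame(c); cv2.imwrite(f"pics/{c}0.png",im[:,:,::-1])
    i=manip.camera_info(c); print(c,i)
    for t in("clamp","handle","boss_top"):
        print(t,manip.find_in(t,c)[:2])
s=manip.get_state();print(s)
E
```

```text
side {'camera_matrix': array([[510.50219208,   0.        , 315.98710592],
       [  0.        , 510.50219208, 194.68581242],
       [  0.        ,   0.        ,   1.        ]]), 'camera_from_world': array([[ 0.92002054, -0.39181683,  0.00646378, -0.42226447],
       [ 0.2833639 ,  0.67657594,  0.67966896, -0.21920514],
       [-0.27067898, -0.6234778 ,  0.73349051, -1.61320328],
       [ 0.        ,  0.        ,  0.        ,  1.        ]])}
clamp [{'bbox': [360.1, 215.7, 59.8, 70.0], 'conf': 0.83}]
handle [{'bbox': [352.8, 190.4, 21.2, 12.0], 'conf': 0.74}]
boss_top [{'bbox': [361.8, 216.1, 59.4, 62.1], 'conf': 0.72}]
top {'camera_matrix': array([[509.91378702,   0.        , 318.92772003],
       [  0.        , 509.91378702, 200.30078795],
       [  0.        ,   0.        ,   1.        ]]), 'camera_from_world': array([[ 0.0161933 , -0.99969378, -0.01871178,  0.00346605],
       [ 0.99526777,  0.01432269,  0.09610891, -0.46964978],
       [-0.09581148, -0.02017955,  0.99519493, -1.42417554],
       [ 0.        ,  0.        ,  0.        ,  1.        ]])}
clamp [{'bbox': [336.5, 165.5,
[... 186 characters left out ...]
01378,  0.46765291, -0.01160957,  1.60281559,  0.00598535,
        1.07144088, -0.05628683]), 'joint_velocities': array([ 7.10564585e-04,  1.18507983e-03,  6.79043000e-04, -2.14207254e-03,
        1.96550307e-06, -4.19086096e-04, -8.85421149e-04]), 'joint_efforts': array([-4.55751742e-04, -5.19852734e+01, -1.23953016e-02, -2.43705404e+01,
       -5.66348783e-02,  1.30828159e-02,  6.87963939e-05]), 'position': array([0.25538513, 0.59763147, 0.20274513]), 'tcp_rot': array([-3.14131210e+00,  3.60963709e-05,  2.73775406e+00]), 'contact_force': array([-0.54180308, -0.71866052,  0.39559057]), 'moment': array([-0.033306  , -0.05916484, -0.0284725 ]), 'grip_force': 0.0, 'width': 0.09218077865997702}
```

View pics/top0.png

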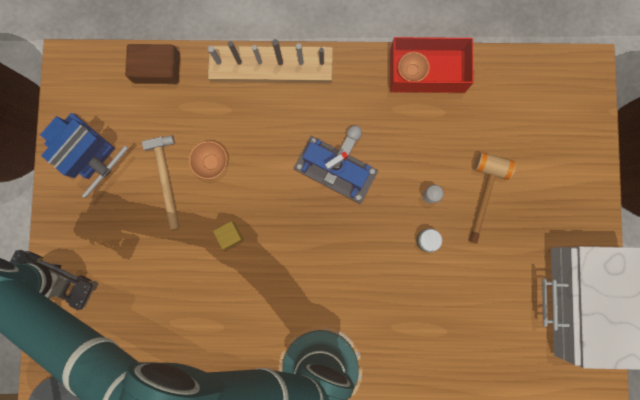

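View pics/side0.png

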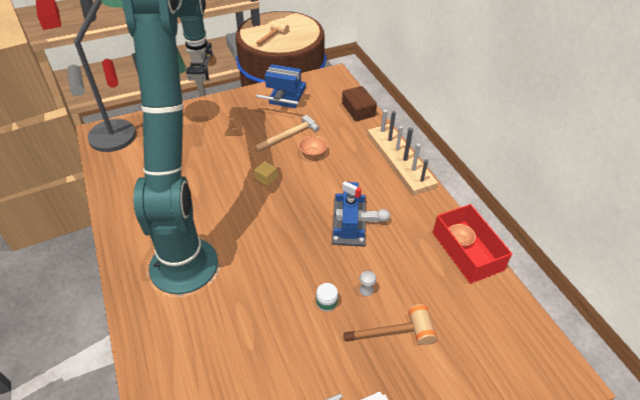

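The top view shows the clamp at about (336,166), its stake pointing up and right to (354,132). The handle bar is at about (337,160) with its red end near (344,155). Next I'll enlarge the crop and measure.

```bash
cat > h.py <<'E'
import numpy as np, cv2
from rig import manip
def ray(c,uv):
    i=manip.camera_info(c);T=np.array(i["camera_from_world"]);K=np.array(i["camera_matrix"])
    d=np.linalg.inv(K)@[uv[0],uv[1],1]; d=np.array([d[0],-d[1],-d[2]])
    R=T[:3,:3]; return -R.T@T[:3,3], R.T@d
def at(c,uv,z):
    o,d=ray(c,uv); return o+d*(z-o[2])/d[2]
def proj(c,p):
    i=manip.camera_info(c);T=np.array(i["camera_from_world"]);K=np.array(i["camera_matrix"])
    q=T[:3,:3]@p+T[:3,3]; q=K@[q[0],-q[1],-q[2]]; return q[:2]/q[2]
def masks(im,c,box):
    x0,x1,y0,y1=box; s=im[y0:y1,x0:x1].astype(int); r,g,b=s[...,0],s[...,1],s[...,2]
    red=(r>130)&(g<80)&(b<80); blue=(b>r+40)&(b>g+20)
    white=(s.min(2)>175)
    f=lambda m:(np.argwhere(m)[:,::-1]+[x0,y0]).astype(np.float32)
    return f(red),f(blue),f(white)
E
python3 - <<'E'
from h import *
a=cv2.imread("pics/top0.png");b=cv2.imread("pics/side0.png")
cv2.imwrite("pics/crop1.png",np.hstack([cv2.resize(a[115:215,285:385],(400,400),interpolation=2),cv2.resize(b[165:265,310:410],(400,400),interpolation=2)]))
r,bl,w=masks(a[:,:,::-1],"top",(285,385,115,215))
print(len(r),r.mean(0),len(w),w.mean(0) if len(w) else 0)
print("blue rect",cv2.minAreaRect(bl))
r,bl,w=masks(b[:,:,::-1],"side",(310,410,165,265)); print(len(r),r.mean(0),len(w),w.mean(0))
print(at("top",(337,160),.17),at("side",(352,189),.17))
E
```

```text
21 [344.33334 154.7619 ] 71 [333.78873 161.11267]
blue rect ((334.32305908203125, 167.14797973632812), (66.22186279296875, 34.03363800048828), 27.474430084228516)
39 [357.8718  192.38461] 308 [362.75323 207.47728]
[ 0.55985895 -0.03701422  0.17      ] [ 0.55790658 -0.05401278  0.17      ]
```

View pics/crop1.png

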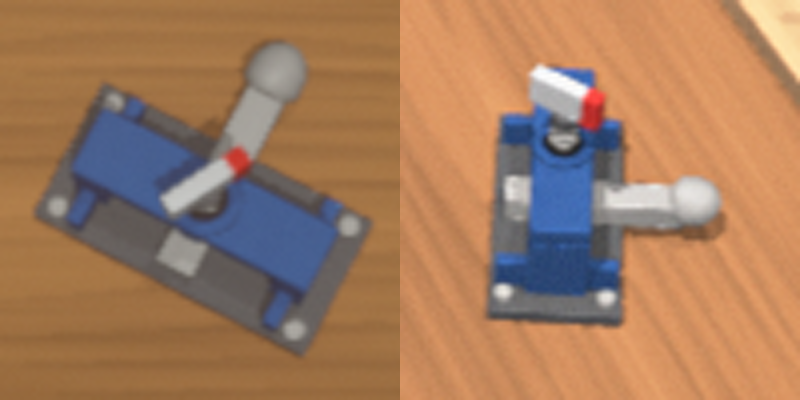

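The enlarged top view has the base corners at crop (105,82), (370,217), (302,355) and (37,212). The bar top's ends are near (168,207) and (243,157). The side view has the bar top centred near (351.5,185.5).

Run:
```python
from h import *
C=np.array([(105,82),(370,217),(302,355),(37,212)])/4+[285,115]-.4
P=np.array([at("top",c,.014) for c in C]);print(P,P.mean(0),np.linalg.norm(np.diff(P,axis=0),axis=1))
d=(P[0]-P[1])+(P[3]-P[2]);print("clamp yaw",np.arctan2(d[1],d[0])-np.pi/2)
e=[at("top",np.array(c)/4+[285,115]-.4,.169) for c in((168,207),(243,157))]
print(e,np.mean(e,0),np.linalg.norm(e[1]-e[0]),"bar yaw",np.arctan2(*(e[1]-e[0])[1::-1]))
print("side",at("side",(351.5,185.5),.169))
s=[at("side",c,.169) for c in((344.3,182.3),(359,188))];print(s,"yaw",np.arctan2(*(s[1]-s[0])[1::-1]))
```

```text
[[ 0.659388    0.03724601  0.014     ]
 [ 0.56329995 -0.15440729  0.014     ]
 [ 0.46333809 -0.10660445  0.014     ]
 [ 0.5637748   0.08445585  0.014     ]] [ 0.56245021 -0.03482747  0.014     ] [0.21439193 0.11080382 0.2158508 ]
clamp yaw -0.4743919297930943
[array([ 0.54320598, -0.01058094,  0.169     ]), array([ 0.57630663, -0.05826373,  0.169     ])] [ 0.55975631 -0.03442234  0.169     ] 0.05804568873449296 bar yaw -0.963984124353226
side [ 0.56357324 -0.03879626  0.169     ]
[array([ 0.54854904, -0.0171796 ,  0.169     ]), array([ 0.58065054, -0.05779682,  0.169     ])] yaw -0.9019722749477945
```

```bash
python3 -m crank '[[[1,-0.066,-0.058,-0.015,0,0,0],[1,-0.066,-0.058,-0.015,0,0,0],[1,-0.066,-0.058,-0.015,0,0,0],[1,-0.066,-0.058,-0.015,0,0,0],[1,-0.066,-0.058,-0.015,0,0,0]]]' 3; python3 -m crank '[[[1,-0.066,-0.058,0,0,0,0],[1,-0.066,-0.058,0,0,0,0],[1,-0.066,-0.058,0,0,0,0],[1,-0.066,-0.058,0,0,0,0],[1,-0.066,-0.058,0,0,0,0]]]'; python3 -m crank '[[[1,-0.066,-0.058,0,0,0,0],[1,-0.066,-0.058,0,0,0,0],[1,-0.066,-0.058,0,0,0,0],[1,-0.066,-0.058,0,0,0,0],[1,-0.066,-0.058,0,0,0,0]]]'
```

```text
time: 0.82
position: [0.3317, 0.4376, 0.2332]
tcp_rot: [3.141, 0.0, 2.738]
contact_force: [0.8, -0.6, 0.9]
width: 0.0917
grip_force: 0.0
time: 1.23
position: [0.4075, 0.2791, 0.2333]
tcp_rot: [3.141, 0.0, 2.738]
contact_force: [0.2, 0.2, 0.3]
width: 0.092
grip_force: 0.0
time: 1.65
position: [0.4833, 0.1205, 0.2333]
tcp_rot: [3.141, 0.001, 2.738]
contact_force: [0.4, -0.7, -0.6]
width: 0.0918
grip_force: 0.0
```

```bash
python3 -m crank '[[[1,-0.066,-0.057,0,0,0,0],[1,-0.066,-0.057,0,0,0,0],[1,-0.066,-0.057,0,0,0,0],[1,-0.066,-0.057,0,0,0,0],[1,-0.066,-0.057,0,0,0,0]]]'; python3 -m crank '[[[1,0,0,0,0,0,0.035],[1,0,0,0,0,0,0.035],[1,0,0,0,0,0,0.035],[1,0,0,0,0,0,0.035],[1,0,0,0,0,0,0.035]]]'
python3 - <<'E'
from h import *
s=manip.get_state();print(s["qpos"],s["position"],s["tcp_rot"])
a=manip.grab_frame("top");b=manip.grab_frame("side")
cv2.imwrite("pics/crop2.png",cv2.cvtColor(np.hstack([cv2.resize(a[115:215,285:385],(400,400),interpolation=2),cv2.resize(b[125:225,310:410],(400,400),interpolation=2)]),4))
E
```

```text
time: 2.07
position: [0.56, -0.0362, 0.2332]
tcp_rot: [3.141, 0.001, 2.738]
contact_force: [0.5, 0.2, -0.4]
width: 0.0913
grip_force: 0.0
time: 2.48
position: [0.5594, -0.0347, 0.233]
tcp_rot: [3.141, -0.0, 2.182]
contact_force: [0.6, 1.0, -0.6]
width: 0.092
grip_force: 0.0
[-0.37875602  0.29507339  0.46698166  1.8193155  -0.15068853  1.0619149
  0.75605009] [ 0.55942855 -0.03469476  0.23297036] [ 3.14132147e+00 -9.25058480e-06  2.18233147e+00]
```

View pics/crop2.png

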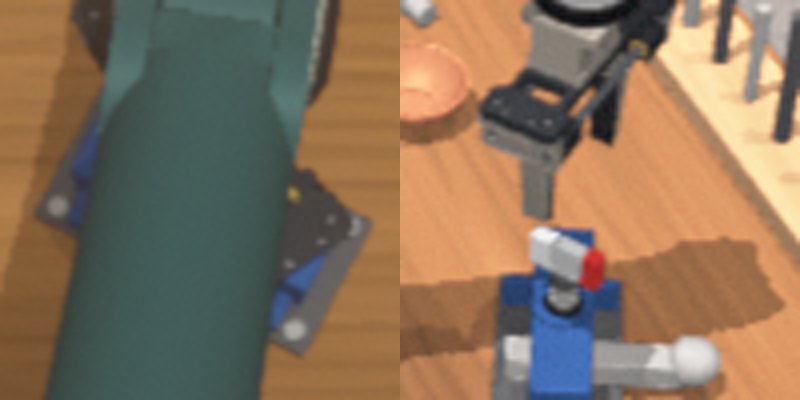

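The side view has the open fingers straddling the bar line just above it. I'll make a small centring correction, descend and close lightly.

```bash
python3 -m crank '[[[1,-0.0067,0.003,0.038,0,0,0],[1,0,0,0.038,0,0,0],[1,0,0,0.038,0,0,0],[1,0,0,0.038,0,0,0],[1,0,0,0.038,0,0,0]]]' 5; python3 -m crank '[[[0,0,0,0,0,0,0],[0,0,0,0,0,0,0],[0,0,0,0,0,0,0],[0,0,0,0,0,0,0],[0,0,0,0,0,0,0]]]';  python3 -m crank '[[[0,0,0,0,0,0,0],[0,0,0,0,0,0,0],[0,0,0,0,0,0,0],[0,0,0,0,0,0,0],[0,0,0,0,0,0,0]]]'
```

```text
time: 3.0
position: [0.562, -0.0359, 0.1563]
tcp_rot: [3.141, 0.0, 2.192]
contact_force: [-0.4, -0.5, 0.2]
width: 0.0917
grip_force: 0.0
time: 3.42
position: [0.5626, -0.0361, 0.1579]
tcp_rot: [3.14, 0.001, 2.188]
contact_force: [-0.1, -1.0, -0.1]
width: 0.0606
grip_force: 0.0
time: 3.83
position: [0.5619, -0.0361, 0.1569]
tcp_rot: [3.141, 0.0, 2.188]
contact_force: [1.0, -0.3, -0.2]
width: 0.0271
grip_force: 0.0
```

```bash
python3 -m crank '[[[0,0,0,0,0,0,0],[0,0,0,0,0,0,0],[0,0,0,0,0,0,0],[0,0,0,0,0,0,0],[0,0,0,0,0,0,0]]]'; python3 -c "
from h import *
s=manip.get_state();print(s['contact_force'],s['moment'],s['width'],s['tcp_rot'])"
```

```text
time: 4.25
position: [0.5622, -0.0359, 0.1569]
tcp_rot: [3.141, 0.0, 2.188]
contact_force: [0.9, 1.4, -0.6]
width: 0.0136
grip_force: 5.0
[ 0.89757381  1.41495548 -0.64005009] [ 0.17739734 -0.31322802 -0.02892415] 0.013624491172875513 [3.14098652e+00 1.82192287e-04 2.18809571e+00]
```

```bash
python3 -m crank '[[[0,0,0,0,0,0,-0.025],[0,0,0,0,0,0,-0.025],[0,0,0,0,0,0,-0.025],[0,0,0,0,0,0,-0.025],[0,0,0,0,0,0,0]]]' 3; python3 -c "
from h import *
s=manip.get_state();print(s['contact_force'],s['moment'],s['width'],s['tcp_rot'])"
```

```text
time: 4.67
position: [0.5625, -0.0363, 0.1577]
tcp_rot: [3.141, 0.001, 2.504]
contact_force: [0.2, -0.1, 4.6]
width: 0.0007
grip_force: 2.2
[ 0.23408314 -0.14212813  4.64225617] [0.08169379 0.02026355 0.00511461] 0.000735637347381931 [3.14062067e+00 9.86670783e-04 2.50398249e+00]
```

```bash
python3 -m crank '[[[0,0,0,0,0,0,-0.025],[0,0,0,0,0,0,-0.01],[0,0,0,0,0,0,0],[0.35,0,0,0,0,0,0],[0.35,0,0,0,0,0,0]]]' 3
python3 - <<'E'
from h import *
s=manip.get_state();print(s['contact_force'],s['moment'],s['width'],s['tcp_rot'])
b=manip.grab_frame("side")
cv2.imwrite("pics/crop3.png",cv2.cvtColor(cv2.resize(b[155:225,310:410],(800,560),interpolation=2),4))
E
```

```text
time: 5.08
position: [0.5623, -0.0366, 0.1576]
tcp_rot: [3.141, 0.001, 2.609]
contact_force: [-0.4, -2.0, 5.2]
width: 0.0117
grip_force: 2.8
[-0.40148691 -1.96314973  5.17462036] [-0.25907098  0.14457217  0.00617967] 0.011699295463475473 [3.14146149e+00 1.01405427e-03 2.60886370e+00]
```

View pics/crop3.png

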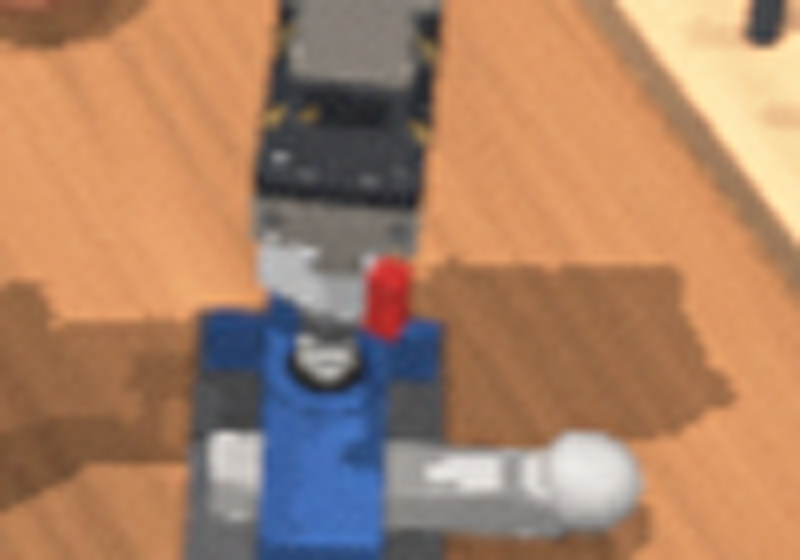

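The side view has red at about (358.5,192), so the bar barely turned. The opening went to 0 with an upward push of about 5 N, so the grasp was probably lost. I'll open and look.

```bash
python3 -m crank '[[[1,0,0,0,0,0,0],[1,0,0,0,0,0,0],[1,0,0,0,0,0,0],[1,0,0,0,0,0,0],[1,0,0,0,0,0,0]]]' 3;python3 -m crank '[[[1,0,0,0,0,0,0],[1,0,0,0,0,0,0],[1,0,0,0,0,0,0],[1,0,0,0,0,0,0],[1,0,0,0,0,0,0]]]' 3
python3 - <<'E'
from h import *
s=manip.get_state();print(s['contact_force'],s['moment'],s['width'],s['tcp_rot'])
b=manip.grab_frame("side")
r,bl,w=masks(b,"side",(330,380,165,215)); print(len(r),r.mean(0))
for y in (-.95,-.6,-.5):
  for L in(0,.007): 
    c=np.array([.562+.023*np.cos(y),-.036+.023*np.sin(y),.146+L]); print(y,L,proj("side",c))
cv2.imwrite("pics/crop4.png",cv2.cvtColor(cv2.resize(b[130:230,310:410],(600,600),interpolation=2),4))
E
```

```text
time: 5.55
position: [0.5616, -0.0356, 0.1565]
tcp_rot: [-3.141, -0.001, 2.612]
contact_force: [-0.8, 0.4, -0.3]
width: 0.0487
grip_force: 0.0
time: 5.97
position: [0.5619, -0.0361, 0.1569]
tcp_rot: [3.142, -0.0, 2.612]
contact_force: [0.0, 0.3, -0.1]
width: 0.0821
grip_force: 0.0
[ 0.01057352  0.31198678 -0.13209869] [0.01082875 0.03006816 0.00371285] 0.08209691479565184 [ 3.14155963e+00 -3.45918310e-05  2.61197330e+00]
40 [357.95  191.925]
-0.95 0 [356.59377062 192.78725307]
-0.95 0.007 [356.73649762 191.28439556]
-0.6 0 [357.37836048 191.08635677]
-0.6 0.007 [357.52311659 189.58282828]
-0.5 0 [357.44462937 190.56919952]
-0.5 0.007 [357.58945684 189.06546913]
```

View pics/crop4.png

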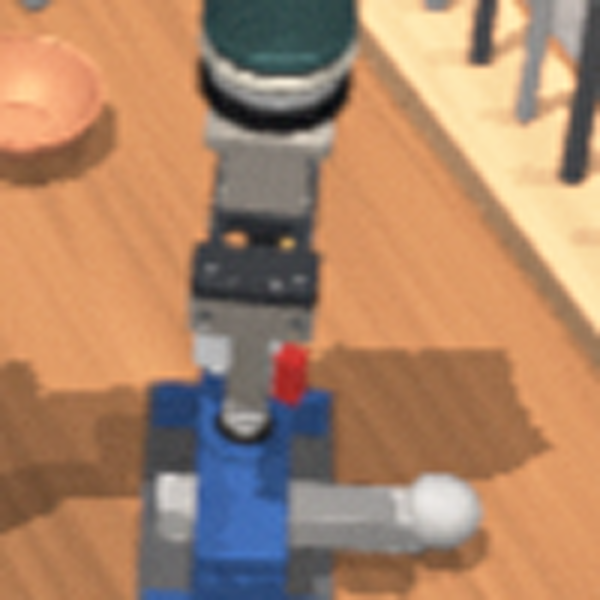

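```bash
cat > fit.py <<'E'
from h import *
# handle yaw/lift by matching red blob centroid + white-end edges: compare rendered red box silhouette with the red mask
def hull(y,L,x0,x1,ax):
    P=[]
    for x in(x0,x1):
        for t in(-.007,.007):
            for z in(-.016,.016):
                P.append(proj("side",np.array([ax[0]+x*np.cos(y)-t*np.sin(y),ax[1]+x*np.sin(y)+t*np.cos(y),.146+L+z])))
    return np.array(P)
def show(im,hyp,ax,name,box,s):
    x0,x1,y0,y1=box; c=cv2.resize(cv2.cvtColor(im[y0:y1,x0:x1],4),None,fx=s,fy=s,interpolation=2); out=[]
    for y,L,off in hyp:
        d=c.copy()
        for a,b in((-.031,.015),(.015,.031)):
            h=cv2.convexHull(((hull(y,L,a,b,ax)+off-[x0,y0]+.5)*s).astype(np.int32)); cv2.polylines(d,[h],True,(0,255,255),1)
        out.append(d)
    cv2.imwrite(name,np.hstack(out))
E
python3 - <<'E'
from fit import *
i0=cv2.imread("pics/side0.png")[:,:,::-1].copy(); i1=manip.grab_frame("side")
b=(335,370,172,207); ax=(.562,-.036); A=[]
show(i0,[(-.95,.007,(0.7,.7))],ax,"a.png",b,11); show(i1,[(-.95,.007,(.7,.7)),(-.6,0,(.7,.7))],ax,"b.png",b,11)
q=np.hstack([cv2.imread("a.png"),cv2.imread("b.png")]); cv2.imwrite("pics/cmp.png",cv2.resize(q,(795,265),interpolation=3))
E
```

```text
(no output)
```

View pics/cmp.png

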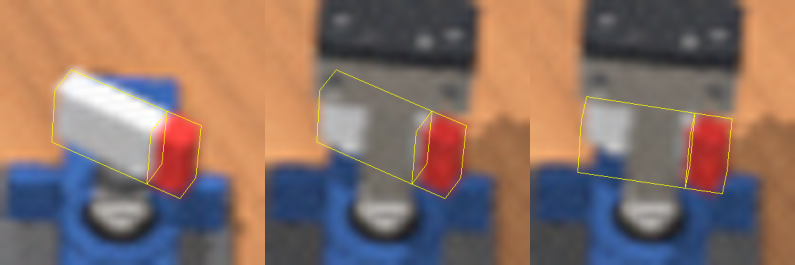

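The overlays are ambiguous because the fingers occlude the bar. I'll raise the gripper for a clean view and fit the yaw and lift numerically.

```bash
python3 -m crank '[[[1,0,0,-0.05,0,0,0],[1,0,0,-0.05,0,0,0],[1,0,0,-0.05,0,0,0],[1,0,0,-0.05,0,0,0],[1,0,0,0,0,0,0]]]' 3 | head -3
cat >> fit.py <<'E'
def model(y,L,off,ax,s=8,box=(335,370,172,207)):
    x0,x1,y0,y1=box; m=[]
    for a,b in((-.031,.015),(.015,.031)):
        k=np.zeros(((y1-y0)*s,(x1-x0)*s),np.uint8)
        h=cv2.convexHull(((hull(y,L,a,b,ax)+off-[x0,y0]+.5)*s).astype(np.int32)); cv2.fillPoly(k,[h],1)
        m.append(cv2.resize(k.astype(np.float32),(x1-x0,y1-y0),interpolation=cv2.INTER_AREA))
    return m
def obs(im,box=(335,370,172,207)):
    x0,x1,y0,y1=box; s=im[y0:y1,x0:x1].astype(float); r,g,b=s[...,0],s[...,1],s[...,2]
    red=np.clip((r-np.maximum(g,b)-70)/60,0,1)*(b>g-15)
    wh=((s.min(2)>150)&(s.max(2)-s.min(2)<40)).astype(float)
    return wh,red
E
python3 - <<'E'
from fit import *
i0=cv2.imread("pics/side0.png")[:,:,::-1].copy(); i1=manip.grab_frame("side"); cv2.imwrite("pics/side1.png",i1[:,:,::-1])
ax=(.562,-.036); top=slice(0,22)
def cost(im,y,L,off):
    w,r=obs(im); mw,mr=model(y,L,off,ax); return ((r-mr)**2).sum()+((w-mw*(1-mr))[:24]**2).sum()
best=min((cost(i0,y,L,(u,v)),y,L,u,v) for y in np.arange(-1.15,-.8,.05) for L in (.006,.008) for u in np.arange(-1,2,.5) for v in np.arange(-1,2.1,.5)); print(best)
off=best[3:]
for L in(0,.004,.006,.008,.010): print(min((round(cost(i1,y,L,off),2),round(y,2),L) for y in np.arange(-1.2,-.1,.04)))
b=(335,370,172,207)
bb=min((cost(i1,y,L,off),y,L) for y in np.arange(-1.2,-.1,.04) for L in np.arange(0,.011,.001));print(bb)
show(i0,[(best[1],best[2],off)],ax,"a.png",b,7); show(i1,[(bb[1],bb[2],off),(0,0,(500,0))],ax,"b.png",b,7)
cv2.imwrite("pics/cmp2.png",np.hstack([cv2.imread("a.png"),cv2.imread("b.png")]))
E
```

```text
time: 6.48
position: [0.5643, -0.0364, 0.2409]
tcp_rot: [3.138, 0.006, 2.612]Traceback (most recent call last):
  File "<stdin>", line 6, in <module>
  File "<stdin>", line 6, in <genexpr>
  File "<stdin>", line 5, in cost
  File "fit.py", line 22, in model
    h=cv2.convexHull(((hull(y,L,a,b,ax)+off-[x0,y0]+.5)*s).astype(np.int32)); cv2.fillPoly(k,[h],1)
                       ~~~~^^^^^^^^^^^^
  File "fit.py", line 8, in hull
    P.append(proj("side",np.array([ax[0]+x*np.cos(y)-t*np.sin(y),ax[1]+x*np.sin(y)+t*np.cos(y),.146+L+z])))
             ~~~~^^^^^^^^^^^^^^^^^^^^^^^^^^^^^^^^^^^^^^^^^^^^^^^^^^^^^^^^^^^^^^^^^^^^^^^^^^^^^^^^^^^^^^^^^
  File "h.py", line 10, in proj
    i=manip.camera_info(c);T=np.array(i["camera_from_world"]);K=np.array(i["camera_matrix"])
ValueError: time passes only in moves, steps and waits
```

```bash
python3 - <<'E'
s=open('h.py').read()
s=s.replace("import numpy","import functools, numpy",1).replace("def ray","@functools.cache\ndef info(c): return manip.camera_info(c)\ndef ray",1)
h,t=s.split("def ray"); s=h+"def ray"+t.replace("manip.camera_info(c)","info(c)"); open('h.py','w').write(s)
E
cat > m.py <<'E'
from fit import *
import sys
i0=cv2.imread("pics/side0.png")[:,:,::-1].copy(); i1=cv2.imread("pics/side1.png")[:,:,::-1].copy()
ax=(.562,-.036)
def cost(im,y,L,off):
    w,r=obs(im); mw,mr=model(y,L,off,ax); return ((r-mr)**2).sum()+((w-mw*(1-mr))[:24]**2).sum()
best=min((cost(i0,y,L,(u,v)),y,L,u,v) for y in np.arange(-1.15,-.8,.05) for L in (.006,.008) for u in np.arange(-1,2,.5) for v in np.arange(-1,2.1,.5)); print(best)
off=best[3:]
for L in(0,.004,.006,.008,.010): print(min((round(cost(i1,y,L,off),2),round(y,2),L) for y in np.arange(-1.2,-.1,.04)))
b=(335,370,172,207)
bb=min((cost(i1,y,L,off),y,L) for y in np.arange(-1.2,-.1,.04) for L in np.arange(0,.011,.001));print(bb)
show(i0,[(best[1],best[2],off)],ax,"a.png",b,7); show(i1,[(bb[1],bb[2],off),(0,0,(500,0))],ax,"b.png",b,7)
cv2.imwrite("pics/cmp2.png",np.hstack([cv2.imread("a.png"),cv2.imread("b.png")]))
E
python3 m.py
```

```text
(np.float64(27.399832264582315), np.float64(-0.9999999999999998), 0.006, np.float64(1.5), np.float64(0.5))
(np.float64(58.01), np.float64(-1.08), 0)
(np.float64(34.23), np.float64(-1.0), 0.004)
(np.float64(28.19), np.float64(-0.92), 0.006)
(np.float64(27.96), np.float64(-0.92), 0.008)
(np.float64(35.86), np.float64(-0.92), 0.01)
(np.float64(26.723986382484433), np.float64(-0.9199999999999997), np.float64(0.007))
```

View pics/cmp2.png

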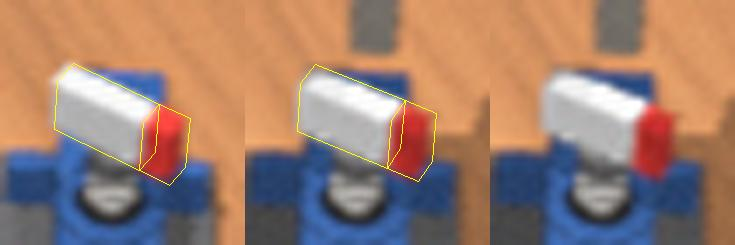

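The clean view shows the bar at yaw about -0.9, lift about 7 mm: the 3 N grip let it pivot and it did not drop. I'll regrip at 20 N.

```bash
python3 -m crank '[[[1,0,0,0,0,0,0.035],[1,0,0,0.053,0,0,0.035],[1,0,0,0.053,0,0,0.035],[1,0,0,0.053,0,0,0],[1,0,0,0.051,0,0,0]]]' 20|head -3;  python3 -m crank '[[[0,0,0,0,0,0,0],[0,0,0,0,0,0,0],[0,0,0,0,0,0,0],[0,0,0,0,0,0,0],[0,0,0,0,0,0,0]]]'|head -3;  python3 -m crank '[[[0,0,0,0,0,0,0],[0,0,0,0,0,0,0],[0,0,0,0,0,0,0],[0,0,0,0,0,0,0],[0,0,0,0,0,0,0]]]' |head -3; python3 -m crank '[[[0,0,0,0,0,0,0],[0,0,0,0,0,0,0],[0,0,0,0,0,0,0],[0,0,0,0,0,0,0],[0,0,0,0,0,0,0]]]'; python3 -m crank '[[[0,0,0,0,0,0,-0.02],[0,0,0,0,0,0,-0.01],[0,0,0,0,0,0,0],[0,0,0,0,0,0,0],[0,0,0,0,0,0,0]]]';python3 -c "
from h import *
s=manip.get_state();print(s['contact_force'],s['moment'],s['width'],s['tcp_rot'])"
```

```text
time: 6.95
position: [0.5609, -0.036, 0.1507]
tcp_rot: [-3.14, -0.001, 2.282]
time: 7.37
position: [0.5627, -0.0362, 0.1541]
tcp_rot: [3.14, 0.001, 2.282]
time: 7.78
position: [0.562, -0.0361, 0.153]
tcp_rot: [3.141, 0.0, 2.282]
time: 8.2
position: [0.5624, -0.0357, 0.153]
tcp_rot: [3.141, 0.0, 2.282]
contact_force: [2.1, 0.4, 0.1]
width: 0.0135
grip_force: 19.7
time: 8.62
position: [0.5622, -0.0358, 0.153]
tcp_rot: [3.141, 0.0, 2.376]
contact_force: [2.1, 2.1, -0.7]
width: 0.0134
grip_force: 19.7
[ 2.14344712  2.13460044 -0.67722957] [ 0.40397625 -0.43933202 -0.07340414] 0.0134179513950467 [3.14094802e+00 2.49710269e-04 2.37576961e+00]
```

```bash
python3 -m crank '[[[0,0,0,0,0,0,-0.025],[0,0,0,0,0,0,-0.025],[0,0,0,0,0,0,-0.02],[0,0,0,0,0,0,0],[0,0,0,0,0,0,0]]]';python3 - <<'E'
from h import *
s=manip.get_state();print(s['contact_force'],s['moment'],s['width'],s['tcp_rot'])
E
python3 -m crank '[[[0.5,0,0,0,0,0,0],[0.5,0,0,0,0,0,0],[0.5,0,0,0,0,0,0],[0.5,0,0,0,0,0,0],[0.5,0,0,0,0,0,0]]]'; cp pics/side1.png pics/side1_old.png
python3 - <<'E'
from h import *
i=manip.grab_frame("side"); cv2.imwrite("pics/side1.png",i[:,:,::-1])
E
python3 m.py
```

```text
time: 9.03
position: [0.5623, -0.0357, 0.1528]
tcp_rot: [3.141, 0.0, 2.595]
contact_force: [4.1, 2.9, -2.8]
width: 0.0135
grip_force: 19.7
[ 4.08863308  2.93443894 -2.76210588] [ 0.65128401 -0.86285839  0.07930384] 0.01345306074357721 [3.14086347e+00 3.68028354e-04 2.59460775e+00]
time: 9.45
position: [0.5616, -0.0365, 0.1529]
tcp_rot: [-3.141, -0.0, 2.596]
contact_force: [0.9, -0.3, 1.1]
width: 0.0443
grip_force: 0.0
(np.float64(27.399832264582315), np.float64(-0.9999999999999998), 0.006, np.float64(1.5), np.float64(0.5))
(np.float64(119.5), np.float64(-0.68), 0)
(np.float64(121.37), np.float64(-0.56), 0.004)
(np.float64(121.62), np.float64(-0.56), 0.006)
(np.float64(123.74), np.float64(-0.56), 0.008)
(np.float64(129.84), np.float64(-0.56), 0.01)
(np.float64(119.16991155730354), np.float64(-0.6399999999999995), np.float64(0.001))
```

View pics/cmp2.png

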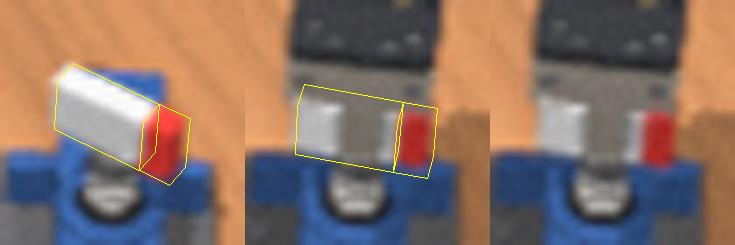

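The bar now sits near yaw -0.6. The hand felt about 2.8 N of screw weight before release and none after, which points to the drop. I'll turn back slightly more to be sure, release again and check the height from the red end.

```bash
python3 -m crank '[[[0.5,0,0,0.0075,0,0,0],[0,0,0,0,0,0,0],[0,0,0,0,0,0,0],[0,0,0,0,0,0,0],[0,0,0,0,0,0,0]]]' 20; python3 -m crank '[[[0,0,0,0,0,0,0],[0,0,0,0,0,0,0],[0,0,0,0,0,0,-0.02],[0,0,0,0,0,0,-0.012],[0,0,0,0,0,0,0]]]'; python3 -c "
from h import *
s=manip.get_state();print(s['contact_force'],s['moment'],s['width'],s['tcp_rot'])"
python3 -m crank '[[[0.5,0,0,0,0,0,0],[0.5,0,0,0,0,0,0],[0.5,0,0,0,0,0,0],[0.5,0,0,0,0,0,0],[0.5,0,0,0,0,0,0]]]';python3 - <<'E'
from fit import *
i1=manip.grab_frame("side"); cv2.imwrite("pics/side2.png",i1[:,:,::-1])
L=lambda n:cv2.imread(f"pics/{n}.png")[:,:,::-1].copy()
def red(im,y,l,off): return ((obs(im)[1]-model(y,l,off,(.562,-.036))[1])**2).sum()
for n,im in(("old",L("side1_old")),("s1",L("side1")),("s2",i1)):
    print(n,[min((round(red(im,y,l,(.9,.5)),1),round(y,2),l) for y in np.arange(-1.1,-.1,.04)) for l in(0,.002,.004,.006,.008)])
E
```

```text
time: 9.92
position: [0.562, -0.0361, 0.1499]
tcp_rot: [-3.142, 0.0, 2.596]
contact_force: [0.0, 0.3, -0.2]
width: 0.0216
grip_force: 0.0
time: 10.33
position: [0.5622, -0.0353, 0.1497]
tcp_rot: [3.141, 0.0, 2.698]
contact_force: [2.5, 2.3, -3.7]
width: 0.0135
grip_force: 20.0
[ 2.46107866  2.34376564 -3.6764951 ] [ 0.54171149 -0.4519414  -0.00641627] 0.01350413580337797 [3.14071929e+00 1.54907166e-04 2.69839995e+00]
time: 10.75
position: [0.5619, -0.0364, 0.15]
tcp_rot: [-3.141, 0.0, 2.696]
contact_force: [0.8, 0.0, 0.9]
width: 0.0444
grip_force: 0.0
old [(np.float64(11.0), np.float64(-0.54), 0), (np.float64(11.5), np.float64(-0.58), 0.002), (np.float64(13.4), np.float64(-0.66), 0.004), (np.float64(15.2), np.float64(-0.74), 0.006), (np.float64(16.8), np.float64(-0.74), 0.008)]
s1 [(np.float64(22.0), np.float64(-0.5), 0), (np.float64(23.2), np.float64(-0.54), 0.002), (np.float64(23.6), np.float64(-0.5), 0.004), (np.float64(22.6), np.float64(-0.5), 0.006), (np.float64(24.1), np.float64(-0.58), 0.008)]
s2 [(np.float64(22.6), np.float64(-0.5), 0), (np.float64(23.8), np.float64(-0.54), 0.002), (np.float64(24.4), np.float64(-0.54), 0.004), (np.float64(26.1), np.float64(-0.54), 0.006), (np.float64(28.0), np.float64(-0.58), 0.008)]
```

```bash
python3 -m crank '[[[1,0,0,0,0,0,0],[1,0,0,0,0,0,0],[1,0,0,-0.07,0,0,0],[1,0,0,-0.08,0,0,0],[1,0,0,-0.06,0,0,0]]]' | head -3
python3 - <<'E'
from h import *
manip.grab_frame("side");i=manip.grab_frame("side"); cv2.imwrite("pics/side1.png",i[:,:,::-1]); print(manip.get_state()['position'])
E
python3 m.py
```

```text
time: 11.22
position: [0.5622, -0.0363, 0.2357]
tcp_rot: [3.141, 0.001, 2.697]
[ 0.56459579 -0.03638687  0.23824021]
(np.float64(27.399832264582315), np.float64(-0.9999999999999998), 0.006, np.float64(1.5), np.float64(0.5))
(np.float64(24.11), np.float64(-0.48), 0)
(np.float64(38.22), np.float64(-0.52), 0.004)
(np.float64(52.11), np.float64(-0.4), 0.006)
(np.float64(67.04), np.float64(-0.4), 0.008)
(np.float64(82.56), np.float64(-0.32), 0.01)
(np.float64(24.110955039130317), np.float64(-0.4799999999999993), np.float64(0.0))
```

View pics/cmp2.png

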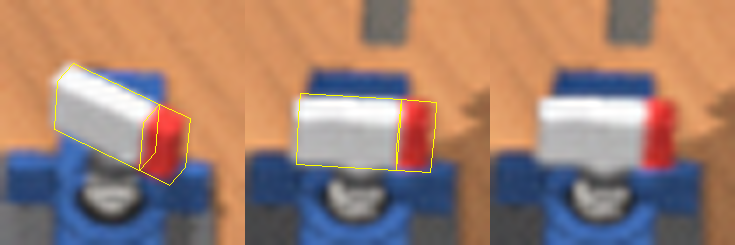

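The clean view settles it: the screw has dropped (lift 0, yaw about -0.47). Now I'll regrip and go forward, following down at about 0.15 mm per row.

```bash
python3 -m crank '[[[1,0,0,0.055,0,0,0],[1,0,0,0.055,0,0,0],[0.5,0,0,0.055,0,0,0],[0.3,0,0,0.055,0,0,0],[0.3,0,0,0,0,0,0]]]' 20|head -3;  python3 -m crank '[[[0.3,0,0,0,0,0,0],[0,0,0,0,0,0,0],[0,0,0,0,0,0,0],[0,0,0,0,0,0,0],[0,0,0,0,0,0,0]]]'|head -6;  python3 -m crank '[[[0,0,0,0,0,0,0],[0,0,0,0,0,0,0],[0,0,0,0,0,0,0],[0,0,0,0,0,0,0],[0,0,0,0,0,0,0]]]'; python3 -m crank '[[[0,0,0,0,0,0,0.02],[0,0,0,0.0004,0,0,0.038],[0,0,0,0.0004,0,0,0.038],[0,0,0,0.0004,0,0,0.038],[0,0,0,0.0004,0,0,0.038]]]'; python3 -c "
from h import *
s=manip.get_state();print(s['qpos'],s['contact_force'],s['moment'],s['width'],s['tcp_rot'])"
```

```text
time: 11.73
position: [0.5583, -0.0359, 0.1413]
tcp_rot: [-3.137, -0.008, 2.697]
time: 12.15
position: [0.5626, -0.0361, 0.147]
tcp_rot: [3.141, 0.002, 2.697]
contact_force: [0.1, -0.1, -1.1]
width: 0.041
grip_force: 0.0
time: 12.57
position: [0.5623, -0.0353, 0.1461]
tcp_rot: [3.14, 0.0, 2.697]
contact_force: [0.6, 1.4, 0.3]
width: 0.0135
grip_force: 20.0
time: 12.98
position: [0.5623, -0.0354, 0.1454]
tcp_rot: [3.141, -0.0, 2.151]
contact_force: [1.4, 2.0, -0.4]
width: 0.0134
grip_force: 20.0
[-0.33982035  0.40516698  0.43288673  1.89393446 -0.21578717  0.8873147
  0.77990932] [ 1.40899819  1.96063158 -0.38592118] [ 0.35476733 -0.17843021  0.0809474 ] 0.013389581763081847 [ 3.14072790e+00 -1.99974715e-04  2.15145174e+00]
```

```bash
python3 -m crank '[[[0,0,0,0.0004,0,0,0.038],[0,0,0,0.0004,0,0,0.038],[0,0,0,0.0004,0,0,0.038],[0,0,0,0.0004,0,0,0.038],[0,0,0,0.0004,0,0,0.038]]]'; python3 -m crank '[[[0,0,0,0.0004,0,0,0.038],[0,0,0,0.0004,0,0,0.038],[0,0,0,0.0004,0,0,0.038],[0,0,0,0.0004,0,0,0.038],[0,0,0,0.0004,0,0,0.038]]]'; python3 -c "
from h import *
s=manip.get_state();print(s['qpos'],s['contact_force'],s['moment'],s['width'],s['tcp_rot'])"
```

```text
time: 13.4
position: [0.5621, -0.0356, 0.1447]
tcp_rot: [3.141, -0.001, 1.555]
contact_force: [-0.3, 1.0, 0.1]
width: 0.0132
grip_force: 20.0
time: 13.82
position: [0.5619, -0.0356, 0.1439]
tcp_rot: [-3.141, -0.0, 0.958]
contact_force: [-1.1, 1.6, 2.0]
width: 0.0132
grip_force: 20.0
[-0.54920602  0.45667173  0.71286591  1.90798425 -0.37389024  0.91307363
 -0.2669281 ] [-1.11054061  1.63813104  1.98444566] [0.3026787  0.37699663 0.08213025] 0.013187351914626052 [-3.14093311e+00 -4.16690591e-04  9.57667696e-01]
```

```bash
python3 -m crank '[[[0,0,0,0.0004,0,0,0.038],[0,0,0,0.0004,0,0,0.038],[0,0,0,0.0004,0,0,0.038],[0,0,0,0.0004,0,0,0.038],[0,0,0,0.0004,0,0,0.038]]]'; python3 -m crank '[[[0,0,0,0.0004,0,0,0.038],[0,0,0,0.0004,0,0,0.038],[0,0,0,0.0004,0,0,0.038],[0,0,0,0.0004,0,0,0.038],[0,0,0,0.0004,0,0,0.038]]]'; python3 -m crank '[[[0,0,0,0.0004,0,0,0.038],[0,0,0,0.0004,0,0,0.038],[0,0,0,0,0,0,0],[0,0,0,0,0,0,0],[0,0,0,0,0,0,0]]]'; python3 -c "
from h import *
s=manip.get_state();print(s['qpos'],s['contact_force'],s['moment'],s['width'],s['tcp_rot'])"
```

```text
time: 14.23
position: [0.5617, -0.0355, 0.1431]
tcp_rot: [-3.14, 0.0, 0.361]
contact_force: [-0.8, 1.4, 2.9]
width: 0.0134
grip_force: 20.0
time: 14.65
position: [0.5616, -0.0352, 0.1423]
tcp_rot: [-3.14, 0.001, -0.236]
contact_force: [-2.4, 1.8, 3.7]
width: 0.0135
grip_force: 20.0
time: 15.07
position: [0.5617, -0.0348, 0.1418]
tcp_rot: [-3.14, 0.002, -0.468]
contact_force: [-0.9, 4.1, 4.5]
width: 0.0138
grip_force: 20.0
[-0.77711064  0.59823702  1.06598401  1.92126885 -0.62682878  1.00265733
 -1.46201609] [-0.91557915  4.14397122  4.54262457] [ 1.09193326  0.59180223 -0.08264178] 0.013773081683232654 [-3.14024974e+00  1.61209985e-03 -4.67778517e-01]
```

```bash
python3 -m crank '[[[1,0,0,0,0,0,0],[1,0,0,0,0,0,0],[1,0,0,0,0,0,0],[1,0,0,0,0,0,0],[1,0,0,0,0,0,0]]]'|tail -2;python3 -m crank '[[[1,0,0,0,0,0,0],[1,0,0,0,0,0,0],[1,0,0,0,0,0,0],[1,0,0,-0.007,0,0,0],[1,0,0,0,0,0,-0.0385]]]'|tail -2
python3 -m crank '[[[1,0,0,0,0,0,-0.0385],[1,0,0,0,0,0,-0.0385],[1,0,0,0,0,0,-0.0385],[1,0,0,0,0,0,-0.0385],[1,0,0,0,0,0,-0.0385]]]'; python3 -m crank '[[[1,0,0,0,0,0,-0.0385],[1,0,0,0,0,0,-0.0385],[1,0,0,0,0,0,-0.0385],[1,0,0,0,0,0,-0.0385],[1,0,0,0,0,0,-0.0385]]]'; python3 -m crank '[[[1,0,0,0,0,0,-0.0385],[1,0,0,0,0,0,-0.0385],[1,0,0,0,0,0,-0.0385],[1,0,0,0,0,0,-0.0385],[1,0,0,0,0,0,-0.0385]]]'; python3 -m crank '[[[1,0,0,0,0,0,-0.0385],[1,0,0,0,0,0,-0.0385],[1,0,0,0,0,0,-0.0385],[1,0,0,0,0,0,-0.0385],[1,0,0,0,0,0,-0.0385]]]'; python3 -m crank '[[[1,0,0,0,0,0,-0.0385],[1,0,0,0,0,0,-0.0385],[1,0,0,0,0,0,-0.0385],[1,0,0,0,0,0,-0.0385],[1,0,0,0,0,0,-0.0385]]]'; python3 -c "
from h import *
s=manip.get_state();print(s['qpos'],s['position'],s['tcp_rot'])"
```

```text
width: 0.0447
grip_force: 0.0
width: 0.0781
grip_force: 0.0
time: 16.32
position: [0.562, -0.0361, 0.1448]
tcp_rot: [3.141, -0.0, 0.262]
contact_force: [0.7, 0.1, -0.0]
width: 0.0918
grip_force: 0.0
time: 16.73
position: [0.5621, -0.0362, 0.1448]
tcp_rot: [3.141, -0.0, 0.866]
contact_force: [1.0, -0.5, 0.0]
width: 0.0921
grip_force: 0.0
time: 17.15
position: [0.562, -0.0363, 0.1448]
tcp_rot: [3.141, 0.0, 1.471]
contact_force: [-0.5, 0.6, -0.1]
width: 0.0917
grip_force: 0.0
time: 17.57
position: [0.562, -0.0364, 0.1448]
tcp_rot: [3.141, 0.0, 2.076]
contact_force: [0.2, -0.6, -1.0]
width: 0.0918
grip_force: 0.0
time: 17.98
position: [0.562, -0.0364, 0.1448]
tcp_rot: [-3.141, 0.0, 2.681]
contact_force: [-1.0, -0.7, 0.6]
width: 0.0919
grip_force: 0.0
[-0.24217545  0.39498637  0.30963541  1.88839121 -0.15220322  0.88058967
  1.252004  ] [ 0.56202981 -0.03641341  0.14475539] [-3.14142121e+00  4.54352813e-04  2.68053097e+00]
```

```bash
python3 -m crank '[[[0,0,0,0,0,0,0],[0,0,0,0,0,0,0],[0,0,0,0,0,0,0],[0,0,0,0,0,0,0],[0,0,0,0,0,0,0]]]' 20|tail -2;python3 -m crank '[[[0,0,0,0,0,0,0],[0,0,0,0,0,0,0],[0,0,0,0,0,0,0],[0,0,0,0,0,0,0],[0,0,0,0,0,0,0]]]'|tail -2; python3 -m crank '[[[0,0,0,0,0,0,0],[0,0,0,0,0,0,0],[0,0,0,0,0,0,0],[0,0,0,0,0,0,0],[0,0,0,0,0,0,0]]]'; python3 -m crank '[[[0,0,0,0.0004,0,0,0.038],[0,0,0,0.0004,0,0,0.038],[0,0,0,0.0004,0,0,0.038],[0,0,0,0.0004,0,0,0.038],[0,0,0,0.0004,0,0,0.038]]]'; python3 -c "
from h import *
s=manip.get_state();print(s['moment'],s['position'],s['tcp_rot'])"
```

```text
width: 0.0607
grip_force: 0.0
width: 0.0272
grip_force: 0.0
time: 19.23
position: [0.5624, -0.0354, 0.1446]
tcp_rot: [3.141, 0.0, 2.675]
contact_force: [1.8, 2.9, -0.5]
width: 0.0128
grip_force: 20.0
time: 19.65
position: [0.562, -0.0358, 0.1439]
tcp_rot: [3.141, -0.0, 2.073]
contact_force: [1.1, 1.8, 0.7]
width: 0.0128
grip_force: 20.0
[ 0.31431954 -0.20755457  0.07263263] [ 0.56203983 -0.03578187  0.14386002] [ 3.14124142e+00 -1.80617820e-04  2.07266934e+00]
```

```bash
python3 -m crank '[[[0,0,0,0.0004,0,0,0.038],[0,0,0,0.0004,0,0,0.038],[0,0,0,0.0004,0,0,0.038],[0,0,0,0.0004,0,0,0.038],[0,0,0,0.0004,0,0,0.038]]]'; python3 -m crank '[[[0,0,0,0.0004,0,0,0.038],[0,0,0,0.0004,0,0,0.038],[0,0,0,0.0004,0,0,0.038],[0,0,0,0.0004,0,0,0.038],[0,0,0,0.0004,0,0,0.038]]]';  python3 -m crank '[[[0,0,0,0.0004,0,0,0.038],[0,0,0,0.0004,0,0,0.038],[0,0,0,0.0004,0,0,0.038],[0,0,0,0.0004,0,0,0.038],[0,0,0,0.0004,0,0,0.038]]]'; python3 -c "
from h import *
s=manip.get_state();print(s['moment'],s['qpos'],s['tcp_rot'])"
```

```text
time: 20.07
position: [0.5617, -0.0358, 0.143]
tcp_rot: [-3.141, -0.0, 1.476]
contact_force: [-0.4, 2.1, 0.7]
width: 0.0126
grip_force: 20.0
time: 20.48
position: [0.5614, -0.0356, 0.1422]
tcp_rot: [-3.14, 0.0, 0.879]
contact_force: [-0.8, 2.0, 1.3]
width: 0.013
grip_force: 20.1
time: 20.9
position: [0.5613, -0.0352, 0.1415]
tcp_rot: [-3.14, 0.001, 0.282]
contact_force: [-0.4, 3.3, 1.2]
width: 0.0127
grip_force: 20.1
[0.68107443 0.41443809 0.12957364] [-0.65927611  0.50959071  0.87292044  1.91617974 -0.48244573  0.94128223
 -0.84242758] [-3.13960429e+00  1.12526497e-03  2.82381765e-01]
```

```bash
python3 -m crank '[[[0,0,0,0.0004,0,0,0.038],[0,0,0,0.0004,0,0,0.038],[0,0,0,0.0004,0,0,0.038],[0,0,0,0.0004,0,0,0.038],[0,0,0,0.0004,0,0,0.038]]]'; python3 -m crank '[[[0,0,0,0.0004,0,0,0.038],[0,0,0,0.0004,0,0,0.03],[0,0,0,0,0,0,0],[0,0,0,0,0,0,0],[0,0,0,0,0,0,0]]]';  python3 -m crank '[[[0,0,0,0,0,0,0],[0,0,0,0,0,0,0],[0,0,0,0,0,0,0],[0,0,0,0,0,0,0],[0,0,0,0,0,0,0]]]'
python3 - <<'E'
from fit import *
s=manip.get_state();print(s['moment'],s['joint_velocities'].round(3),s['tcp_rot'])
im=manip.grab_frame("side"); print(min((round(((obs(im)[1]-model(y,l,(.9,.5),(.562,-.036))[1])**2).sum(),1),round(y,2),l) for y in np.arange(-1.2,0,.05) for l in (-.01,-.008,-.006,-.003,0)))
E
```

```text
time: 21.32
position: [0.5614, -0.0347, 0.1407]
tcp_rot: [-3.14, 0.002, -0.314]
contact_force: [-0.9, 2.6, 2.7]
width: 0.0126
grip_force: 20.1
time: 21.73
position: [0.5616, -0.035, 0.1403]
tcp_rot: [-3.14, 0.002, -0.521]
contact_force: [-2.2, 4.2, 4.9]
width: 0.0129
grip_force: 20.0
time: 22.15
position: [0.5616, -0.0349, 0.1403]
tcp_rot: [-3.14, 0.002, -0.521]
contact_force: [-2.1, 4.7, 5.8]
width: 0.0127
grip_force: 20.0
[ 1.29207622  0.61871315 -0.0031997 ] [-0.    -0.    -0.002 -0.002  0.    -0.001 -0.001] [-3.13991666e+00  2.08071200e-03 -5.21475007e-01]
(np.float64(21.5), np.float64(-0.55), -0.008)
```

```bash
python3 -c "
from rig import manip
print(manip.sign_off())"
```

```text
the job is handed in; nothing more can be done
None
```

The clamp screw is started: I turned it back until it dropped into its thread, then forward one full turn (6.36 rad), and handed the job in at about 22 s with the gripper still holding the handle. One setback: the first grip at 3 N slipped, so I regripped at 20 N before the drop.

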